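# Clear the tall pot and stack the ware trays

### The job

The tall pot on the tray with the corner posts is too tall to have another tray above it: lift it off and stand it upright, as it is now, on the round turntable with its whole foot on the plaster top. Then take the other tray by its handle and stack it on the posts, so that its four feet drop inside the corner lips and it sits level and fully home, and let go. Set both things down rather than dropping them, leave the tray with the posts where it stands and do not disturb the other things on the table.

Things in the scene. Friction and masses are not known exactly. Their poses are not given: they have to be found in the camera images.
- base_tray: Lower wooden tray with corner posts, loose, 0.9 kg, 200 mm (its x) by 150 mm (its y); origin at the centre of its underside, z up. Deck top 10 mm above the origin, low rims to 22 mm, corner posts and lips to 72 mm. Three small pots fixed on the deck along the +y side (y = 27 to 53 mm, tops at 32 mm). The tall pot stands on the rest of the deck.
- base_ledges (a point): Point on the base tray's z axis, 60 mm above its origin, level with the flat ledges on top of the four 24 x 24 mm corner posts; axes as the base tray. On each ledge's two outer sides an L-shaped lip, 5 mm thick, rises 12 mm above the ledge; inner faces at x = +-95 and y = +-70 mm. Inwards the ledges are open.
- carrier_handle (a point): Centre of the handle bar of the other wooden tray (loose, 0.36 to 0.6 kg, empty). Axes are the tray's: x along the handle, z up. Bar 126 mm long, 22 mm wide (y), 18 mm high, on two uprights 14 mm thick and 40 mm wide centred at x = +-70 mm. The deck's top is 69 mm below the point, the soles 91 mm. Home when 91 mm above base_ledges on its axis, parallel, either way round.
- carrier_soles (a point): Point on the carrier tray's z axis level with the soles of its four feet, 91 mm below the handle point. Tray 200 mm (x) by 150 mm (y), deck underside 14 mm above the soles. Round feet at x = +-84, y = +-59 mm, tapering from 18 mm diameter at the deck to 12 mm at the sole. Home, the soles rest on the ledges with about 2 to 3 mm of sideways play.
- tall_pot_center (a point): Centre (half-way up) of the tall grey clay pot drying mouth-down: a closed plain cylinder 58 mm in diameter, 115 mm high, loose, 0.2 to 0.42 kg; its foot is 57.5 mm below the point. z up along its axis.
- wheel: Round turntable (potter's banding wheel), fixed and not turning: origin at the centre of its underside on the table; steel disc 180 mm in diameter, flat plaster top 176 mm in diameter at 60 mm above the origin.
- mould: Bystander: white plaster slab mould 110 x 200 x 28 mm lying on the table; origin at the centre of its underside.
- cutter: Bystander: steel ring cutter, 76 mm in diameter, 35 mm high; origin at the centre of its underside.
- jar: Bystander: white glaze jar, 66 mm in diameter, 90 mm high; origin at the centre of its underside.
- spatula: Bystander: modelling spatula about 190 mm long lying on the table.
Things that resemble listed ones, but are neither listed nor needed, are in the scene too. What is shaped like the base_tray but purple or red is not meant.

How it is judged:
By the outcome, as a careful person would: the job done as asked, in the order asked, and still so for the second after the job is handed in, with the robot touching nothing.
It also fails if it takes over 72 s, if anything falls off the work surface, if the arm or the gripper's body presses on something with over 40 N, if the wrist force passes 120 N, or if a joint passes its speed limit or range.

### The arm

A 6-joint arm with a two-finger parallel gripper is mounted at the origin on the work surface. World frame = base frame: x ahead of the robot, y to its left, z up, the work surface at z = 0. Lengths are in mm, angles in rad, forces in N, time in s.
With the tool pointing down it reaches from about 375 to 900 mm from the base axis. Payload 3.1 kg.
Tool frame: the origin (TCP) lies at the very end of the fingers, on their centre line; the grasp point (between the pads) lies 19 mm behind it; z points along the fingers, y is the line along which they close (so a half turn about z gives the same grasp; the last joint's range is limited). The gripper opens to 85 mm and grips with 20 to 120 N. Pads are 22 mm wide; open, the fingers measure 114 mm over their backs; the gripper's body (76 mm by 85 mm) begins 54 mm behind the grasp point. The pads swing forward as they close: fully open they stand 13 mm farther back than shut.
Start: joints at [1.026, 0.527, 1.433, -0, 1.181, -0.178], TCP at [224.102, 583.416, 194.71] pointing down, gripper open.
Joint ranges: [-3.08, 3.08], [-0.75, 2.2], [0.22, 2.44], [-1.43, 4.57], [0, 2.65], [-2.85, 2.85]. Speed limits (rad/s): [2.79, 2.79, 3.14, 3.14, 3.14, 3.14].

### API

Orientations are given as a unit quaternion [w, x, y, z].
In Python, from bench import ctrl gives the robot as it stands.
- The arm moves only by the tool play_rows, never from a script. Its argument "series" is a list of rows, each an object with "dp": the shift along the tool's x, y, z in m, a list of three; "twist": the turn, a rotation vector about the tool's x, y, z in degrees, a list of three; "fingers": the opening in per cent of the stroke, from 0 (shut) to 100 (fully open). In form: [{"dp": [dx, dy, dz], "twist": [ax, ay, az], "fingers": fingers}, ...]. A call has 1 to 20 rows; each row is the pose to reach, as a shift and turn from the pose commanded when the call began, along the tool's axes at that moment; what a row does not reach only later rows make up. A row lasts 1/12 s, in which the tool goes at most 41.7 mm and 7.16 degrees, less where a joint would pass 70% of its speed; a pose out of reach is approached as far as the arm can. A call with a gripper value outside its range is refused whole. The fingers move at their own pace and stop on an object; "newtons" is the grip in N (left out, the last holds). Time passes only in rows, so rows that repeat a pose let the fingers close. It gives the time, the measured TCP pose, the force, the opening and the grip force at its end, in the units of the state.
- ctrl.sense(): the state, without advancing time (a new reading comes with each control period).
- ctrl.read_camera(name): name is "side" or "top" or "wrist"; returns a dict with "frame" (384x512x3 uint8, blue, green, red), "range_z" (384x512 float32, mm along the optical axis (not along the pixel's ray), 0 where there is no reading), "camera_matrix" (3x3 intrinsics, pixels), "xyz" and "orientation" of the camera in the world. Camera axes: x right, y down, z forward; pixel columns grow to the right and rows downward; lengths in mm; the calibration is good to about 2 mm. A picture is of the moment at which its call begins.
- ctrl.finish_job(): hands the job in; it is judged then, once.
The state is a dict: "clock": time; "joints": joint angles; "joint_vel": joint speeds; "joint_efforts": joint torques, N m; "position": TCP position; "tool_rot": TCP orientation; "contact_force": force on the tool from outside, world axes, zero at the start; "ft_torque": the same for the moment, N m; "width": finger opening in mm; "finger_force": force on a finger pad.
Only numpy, scipy, OpenCV 4.12 (cv2) and the standard library are available. Lean on these libraries where they do the work, as an engineer would, in place of code of your own. Each camera call takes 0.05 s, during which the arm holds its last target. There are 200 camera calls.

## Working session

There is one attempt and no reset: what is moved stays moved. The work goes in short steps, Python scripts to look and compute and a tool call to move; the robot and the scene stay as the last step left them, time stands still between calls to the robot, and variables do not carry over. Pictures are saved under pics/ and viewed, at most 12 in all, crops included, and the job is handed in when it is done.

Besides the shell and the picture viewer there is one more tool, called after "Call:" as a command line: name --argument value ..., lists and objects as JSON in quotes. play_rows: Moves the arm, as the interface text tells. Its arguments: {"type":"object","properties":{"series":{"type":"array","items":{"type":"object","properties":{"dp":{"type":"array","items":{"type":"number"}},"twist":{"type":"array","items":{"type":"number"}},"fingers":{"type":"number"}}}},"newtons":{"type":"number"}},"required":["series"]}

```bash
ls; mkdir -p pics
python3 - <<'E'
from bench import ctrl
import cv2,pickle
s=ctrl.sense(); print(s)
for n in("top","side"):
    d=ctrl.read_camera(n); cv2.imwrite(f"pics/{n}0.png",d["frame"]); pickle.dump(d,open(f"{n}0.pkl","wb")); print(n,d["camera_matrix"],d["xyz"],d["orientation"])
E
```

```text
pics
{'clock': 0.0, 'joints': array([ 1.02553767e+00,  5.28479927e-01,  1.43387268e+00, -1.18334861e-05,
        1.18138998e+00, -1.78493641e-01]), 'joint_vel': array([-0.00094159, -0.00058423,  0.00092549,  0.00148417, -0.00018773,
       -0.00081173]), 'joint_efforts': array([-3.40471024e-04, -4.42354882e+01, -1.78028101e+01, -1.92129251e-04,
        8.29021126e-03,  1.45999411e-05]), 'position': array([223.68679031, 582.76928025, 193.73466086]), 'tool_rot': array([-3.75452887e-04,  1.82354084e-01,  9.83232339e-01, -1.00728265e-03]), 'contact_force': array([-0.7369027 ,  0.67645067,  0.16064724]), 'ft_torque': array([-0.00567991, -0.05925587, -0.03080217]), 'finger_force': 0.0, 'width': 85.55572181426578}
top [[484.84531494   0.         254.34035324]
 [  0.         484.84531494 186.78121277]
 [  0.           0.           1.        ]] [ 252.82903167  -21.50853645 1613.28275506] [-0.05642809  0.71204726 -0.69703513  0.06282194]
side [[473.57083339   0.         257.42555171]
 [  0.         473.57083339 190.95932914]
 [  0.           0.           1.        ]] [  -39.82291609 -1006.47164108  1329.85082732] [-0.34586254  0.89888737 -0.25136889  0.09588686]
```

View pics/top0.png

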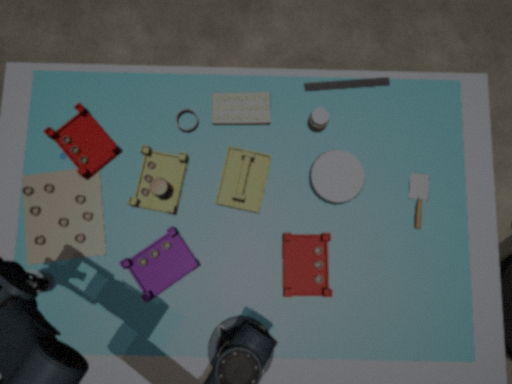

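View pics/side0.png

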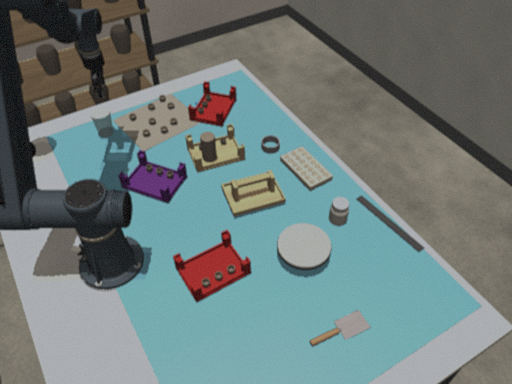

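Top view: base tray (yellow, posts) at (158,182) with the tall pot at (160,187). Carrier with handle at (245,180), wheel at (337,177). Lookalikes: red trays at (83,142) and (305,265), purple tray at (161,264). The jar at (319,119) is not the pot. Now a close crop and the first measurements.

```bash
cat > h.py <<'E'
import numpy as np,cv2,pickle
from scipy.spatial.transform import Rotation as R
def rot(q): return R.from_quat(np.roll(np.asarray(q),-1)).as_matrix()
def cloud(d):
    K=d["camera_matrix"];v,u=np.mgrid[:384,:512];z=d["range_z"]
    p=np.stack([(u-K[0,2])/K[0,0]*z,(v-K[1,2])/K[1,1]*z,z],-1)
    w=p@rot(d["orientation"]).T+d["xyz"]; w[z==0]=np.nan; return w
def ray(d,u,v,h):
    K=d["camera_matrix"];r=rot(d["orientation"])@np.array([(u-K[0,2])/K[0,0],(v-K[1,2])/K[1,1],1])
    return d["xyz"]+r*(h-d["xyz"][2])/r[2]
def proj(d,p):
    c=(np.asarray(p)-d["xyz"])@rot(d["orientation"]);K=d["camera_matrix"]
    return np.array([K[0,0]*c[...,0]/c[...,2]+K[0,2],K[1,1]*c[...,1]/c[...,2]+K[1,2]])
E
python3 - <<'E'
from h import *
d=pickle.load(open("top0.pkl","rb"));s=pickle.load(open("side0.pkl","rb"))
f=np.hstack([cv2.resize(d["frame"][135:225,115:285],None,fx=4,fy=4,interpolation=2)])
g=cv2.resize(s["frame"][115:225,180:295],None,fx=4,fy=4,interpolation=2)[:440]
o=np.zeros((600,800,3),np.uint8);o[:360,:680]=f; o2=cv2.resize(g,(251,240));o[360:,:251]=o2
j=cv2.resize(s["frame"][185:285,260:370],None,fx=2.4,fy=2.4);o[360:,300:564]=j
cv2.imwrite("pics/crop.png",o)
for n,c in(("top",d),("side",s)):
    w=cloud(c);hsv=cv2.cvtColor(c["frame"],cv2.COLOR_BGR2HSV)
    t=w[...,2];T=lambda m:(m.sum(),np.nanmedian(w[m],0).round(1))
    for nm,(u,v) in {"table":(280,100),"pot":(160,187),"carrier":(232,180),"wheel":(337,177)}.items() if n=="top" else {"pot":(208,135),"wheel":(304,245),"carrier":(253,200)}.items(): print(n,nm,w[v,u].round(1),hsv[v,u])
E
```

```text
top table [ 836.9 -116.5   -0.9] [ 92  79 116]
top pot [500.3 261.6 119.8] [ 24  36 113]
top carrier [545.6  41.8  21.7] [ 29  75 116]
top wheel [ 556.8 -302.9   56.6] [120   6 120]
side pot [509.8 269.8 125.5] [ 16  57 138]
side wheel [ 558.7 -309.    61.1] [ 47  10 174]
side carrier [532.2 -27.5  24.4] [ 27  68 170]
```

View pics/crop.png

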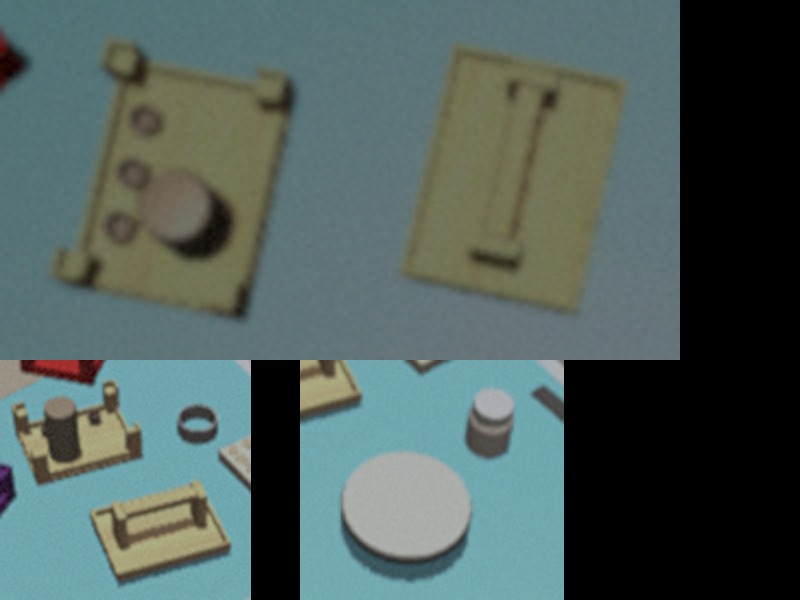

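The crop confirms the choice. Base tray posts are at about (145,150), (182,158), (134,201) and (174,209), with the tall pot beside the three small pots. The carrier has its handle along (248,160)–(238,198), and the wheel is plain and free. Next, the coarse positions.

```bash
cat > m0.py <<'E'
from h import *
d=pickle.load(open("top0.pkl","rb"))
hsv=cv2.cvtColor(d["frame"],cv2.COLOR_BGR2HSV)
w=cloud(d)
ym=((hsv[...,0]<40)&(hsv[...,0]>10)&(hsv[...,1]>40)).astype(np.uint8)
for nm,(x0,x1,hh) in {"base":(120,195,22),"carrier":(212,276,22)}.items():
    m=np.zeros_like(ym);m[135:222,x0:x1]=ym[135:222,x0:x1]
    c=max(cv2.findContours(m,0,2)[0],key=cv2.contourArea)
    P=np.array([ray(d,u,v,hh)[:2] for u,v in c[:,0].astype(float)],np.float32)
    print(nm,cv2.minAreaRect(P))
    r,cc=np.nonzero(m); 
    zz=w[r,cc]; k=zz[:,2]>(45 if nm=="base" else 70)
    print(" high",k.sum(),zz[k].mean(0).round(1), cv2.minAreaRect(zz[k][:,:2].astype(np.float32)))
gm=((hsv[...,1]<60)&(hsv[...,2]>100)).astype(np.uint8)
m=np.zeros_like(gm);m[145:207,300:372]=gm[145:207,300:372]
c=max(cv2.findContours(m,0,2)[0],key=cv2.contourArea);print("wheel",cv2.fitEllipse(c),ray(d,*cv2.fitEllipse(c)[0],60))
k=(w[...,2]>105)&(w[...,2]<135);k[:,:140]=0;k[:,180:]=0;k[:170]=0;k[205:]=0
print("pot",k.sum(),w[k].mean(0),np.ptp(w[k],axis=0))
for n in("pot",):
  s=pickle.load(open("side0.pkl","rb"));w=cloud(s);k=(w[...,2]>115)&(w[...,2]<135);k[:,:190]=0;k[:,225:]=0;k[:120]=0;k[155:]=0
  print(k.sum(),w[k].mean(0),np.ptp(w[k],axis=0))
E
python3 m0.py
```

```text
base ((543.2725830078125, 286.98883056640625), (162.0579376220703, 206.97254943847656), 80.17674255371094)
 high 530 [516.5 272.   89.9] ((537.74365234375, 281.45721435546875), (148.70376586914062, 196.6305389404297), 80.18036651611328)
carrier ((550.4768676757812, 4.839195251464844), (147.95437622070312, 199.6617889404297), 78.62997436523438)
 high 411 [548.2   3.9  97.9] ((550.3485107421875, 3.63482666015625), (39.770530700683594, 155.4095458984375), 78.81764221191406)
wheel ((337.9239807128906, 178.0565185546875), (55.21190643310547, 70.41143035888672), 115.84601593017578) [ 552.73011656 -305.24449931   60.        ]
pot 279 [502.77789784 264.91412059 122.62034549] [57.17321447 55.68654195 27.38723766]
147 [501.98028998 261.82129623 126.28112504] [57.65924101 65.68775796 18.57545094]
```

```bash
cat > to.py <<'E'
import sys
from h import *
from bench import ctrl
# usage: to.py x y z closing-axis angle (deg); prints dp, twist from the current pose
s=ctrl.sense();M=rot(s["tool_rot"]);x,y,z,a=map(float,sys.argv[1:5]);a=np.radians(a)
ty=np.array([np.cos(a),np.sin(a),0]);tz=np.array([0,0,-1.]);
if ty@M[:,1]<0: ty=-ty
G=np.c_[np.cross(ty,tz),ty,tz]
print("pos",s["position"].round(1),"t",s["clock"],"w",s["width"],"F",s["contact_force"].round(1),"yangle",np.degrees(np.arctan2(M[1,1],M[0,1])).round(2),"tilt",np.degrees(np.arccos(-M[2,2])).round(2))
print("dp",(M.T@(np.array([x,y,z])-s["position"])/1000).round(4),"twist",np.degrees(R.from_matrix(M.T@G).as_rotvec()).round(2))
E
python3 to.py 515 270 300 79
python3 - <<'E'
from h import *
d=pickle.load(open("top0.pkl","rb"));w=cloud(d);k=(w[...,2]>48)&(w[...,2]<75);k[:,:300]=0;k[:,375:]=0;k[:140]=0;k[215:]=0
k=cv2.morphologyEx(k.astype(np.uint8),2,np.ones((5,5)))
c=max(cv2.findContours(k,0,2)[0],key=cv2.contourArea);print(cv2.minEnclosingCircle(np.array([ray(d,u,v,60)[:2] for u,v in c[:,0]],np.float32)),np.median(w[k>0],0))
E
```

```text
pos [223.7 582.8 193.8] t 0.1 w 85.51523232363925 F [-0.3  1.3  0.1] yangle 68.98 tilt 0.11
dp [-0.384  -0.1878 -0.106 ] twist [ -0.11  -0.03 -10.02]
((561.122802734375, -301.6821594238281), 89.75130462646484) [ 560.40096599 -302.68389366   58.60361331]
```

Call:
play_rows --series '[{"dp":[-0.19,-0.09,-0.106],"twist":[0,0,-5],"fingers":100},{"dp":[-0.384,-0.188,-0.106],"twist":[0,0,-10],"fingers":100},{"dp":[-0.384,-0.188,-0.106],"twist":[0,0,-10],"fingers":100},{"dp":[-0.384,-0.188,-0.106],"twist":[0,0,-10],"fingers":100},{"dp":[-0.384,-0.188,-0.106],"twist":[0,0,-10],"fingers":100},{"dp":[-0.384,-0.188,-0.106],"twist":[0,0,-10],"fingers":100},{"dp":[-0.384,-0.188,-0.106],"twist":[0,0,-10],"fingers":100},{"dp":[-0.384,-0.188,-0.106],"twist":[0,0,-10],"fingers":100},{"dp":[-0.384,-0.188,-0.106],"twist":[0,0,-10],"fingers":100},{"dp":[-0.384,-0.188,-0.106],"twist":[0,0,-10],"fingers":100},{"dp":[-0.384,-0.188,-0.106],"twist":[0,0,-10],"fingers":100},{"dp":[-0.384,-0.188,-0.106],"twist":[0,0,-10],"fingers":100},{"dp":[-0.384,-0.188,-0.106],"twist":[0,0,-10],"fingers":100},{"dp":[-0.384,-0.188,-0.106],"twist":[0,0,-10],"fingers":100},{"dp":[-0.384,-0.188,-0.106],"twist":[0,0,-10],"fingers":100},{"dp":[-0.384,-0.188,-0.106],"twist":[0,0,-10],"fingers":100}]'

```text
clock: 1.43
position: [513.7, 271.3, 300.2]
tool_rot: [-0.001, 0.095, 0.995, -0.0]
contact_force: [-0.1, 0.7, 1.0]
width: 85.7
finger_force: 0.0
```

```bash
cat > look.py <<'E'
import sys
from h import *
from bench import ctrl
d=ctrl.read_camera("wrist");n=sys.argv[1];pickle.dump(d,open(n+".pkl","wb"));cv2.imwrite(f"pics/{n}.png",d["frame"]);print(d["camera_matrix"][0,0],d["xyz"].round(1),rot(d["orientation"])[:,2].round(2))
E
python3 look.py w1; python3 to.py 502.5 263.5 84 79
```

```text
336.273429537817 [441.  286.1 479. ] [ 0.28 -0.06 -0.96]
pos [513.9 271.3 300.4] t 1.4833 w 85.37866083328767 F [-1.3 -0.2 -0.9] yangle 79.11 tilt 0.06
dp [ 0.0095 -0.0097  0.2164] twist [-0.02 -0.06  0.11]
```

View pics/w1.png

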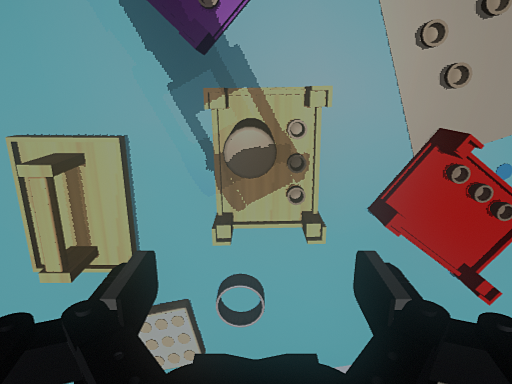

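The wrist view shows the base tray with its posts at (217,97), (322,96), (223,230) and (314,230). The tall pot's top is at (249,148), the carrier's handle bar runs along (40,170)–(55,275), and the cutter is at (240,300).

```bash
cat > m1.py <<'E'
import sys
from h import *
d=pickle.load(open(sys.argv[1]+".pkl","rb"));w=cloud(d)
def fit(lo,hi,box):
    k=(w[...,2]>lo)&(w[...,2]<hi)&(abs(w[...,0]-box[0])<box[2])&(abs(w[...,1]-box[1])<box[3])
    P=w[k];return len(P),np.median(P[:,2]).round(1),cv2.minAreaRect(P[:,:2].astype(np.float32)),P[:,:2].mean(0).round(1)
print("pot",fit(119,132,(502,263,45,45)))
P=w[(w[...,2]>119)&(w[...,2]<132)&(abs(w[...,0]-502)<45)&(abs(w[...,1]-263)<45)][:,:2].astype(np.float32)
print(cv2.minEnclosingCircle(P))
print("lips",fit(66,78,(538,282,125,110)))
print("rim",fit(16,80,(538,282,125,110)))
print("ledges",fit(55,64,(538,282,125,110)))
print("bar",fit(90,106,(550,3.6,125,60)))
E
python3 m1.py w1
```

```text
pot (2208, np.float64(124.3), ((501.3095397949219, 267.7205505371094), (56.27782440185547, 56.609619140625), 32.999794006347656), array([500.5, 268. ]))
((501.5080261230469, 267.7703552246094), 28.781421661376953)
lips (702, np.float64(71.2), ((537.5204467773438, 283.41448974609375), (150.26217651367188, 200.0946044921875), 80.11363983154297), array([529.3, 284.2]))
rim (5117, np.float64(30.5), ((537.3298950195312, 283.5147705078125), (150.2681121826172, 200.4207763671875), 80.15899658203125), array([538.5, 291.1]))
ledges (1075, np.float64(59.5), ((538.3001098632812, 281.2672424316406), (149.75637817382812, 199.68441772460938), 81.75102233886719), array([530.7, 284.6]))
bar (3016, np.float64(99.3), ((547.7880249023438, 4.953681945800781), (41.21421813964844, 154.37905883789062), 78.54408264160156), array([543.4,   8.2]))
```

```bash
python3 to.py 501.5 267.5 80 79
```

```text
pos [513.9 271.3 300.4] t 1.4833 w 85.37866083328767 F [-1.3 -0.2 -0.9] yangle 79.11 tilt 0.06
dp [ 0.0113 -0.006   0.2204] twist [-0.02 -0.06  0.11]
```

Call:
play_rows --newtons 40 --series '[{"dp":[0.011,-0.006,0.04],"twist":[0,0,0],"fingers":100},{"dp":[0.011,-0.006,0.08],"twist":[0,0,0],"fingers":100},{"dp":[0.011,-0.006,0.12],"twist":[0,0,0],"fingers":100},{"dp":[0.011,-0.006,0.14],"twist":[0,0,0],"fingers":100},{"dp":[0.011,-0.006,0.16],"twist":[0,0,0],"fingers":100},{"dp":[0.011,-0.006,0.18],"twist":[0,0,0],"fingers":100},{"dp":[0.011,-0.006,0.2],"twist":[0,0,0],"fingers":100},{"dp":[0.011,-0.006,0.22],"twist":[0,0,0],"fingers":100},{"dp":[0.011,-0.006,0.22],"twist":[0,0,0],"fingers":100},{"dp":[0.011,-0.006,0.22],"twist":[0,0,0],"fingers":100}]'

```text
clock: 2.32
position: [502.0, 266.8, 79.9]
tool_rot: [-0.001, 0.095, 0.995, -0.0]
contact_force: [0.4, -0.1, -0.3]
width: 85.7
finger_force: 0.0
```

```bash
python3 look.py w2; python3 m1.py w2 | head -2; python3 to.py 501.5 267.5 80 79
```

```text
336.273429537817 [429.5 281.8 258.8] [ 0.28 -0.06 -0.96]
pot (11460, np.float64(124.3), ((502.0967102050781, 263.4716796875), (56.635868072509766, 78.1291732788086), 15.014304161071777), array([498.7, 268. ]))
((502.24053955078125, 267.3319396972656), 43.90217971801758)
pos [503.1 267.1  81.1] t 2.3667 w 85.52205719862803 F [-0.  -0.6  0.3] yangle 79.04 tilt 0.01
dp [0.0017 0.0001 0.0011] twist [0.01 0.01 0.04]
  return _methods._mean(a, axis=axis, dtype=dtype,
  ret = ret.dtype.type(ret / rcount)
m1.py:6: RuntimeWarning: Mean of empty slice.
  P=w[k];return len(P),np.median(P[:,2]).round(1),cv2.minAreaRect(P[:,:2].astype(np.float32)),P[:,:2].mean(0).round(1)
  ret = um.true_divide(
```

View pics/w2.png

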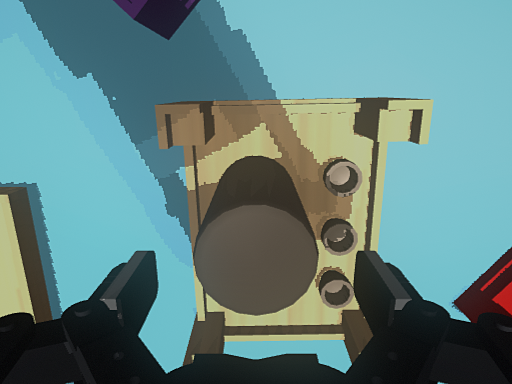

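The pot's top is centred between the fingers at (256,258), so I close the gripper.

Call:
play_rows --newtons 40 --series '[{"dp":[0,0,0],"twist":[0,0,0],"fingers":55},{"dp":[0,0,0],"twist":[0,0,0],"fingers":55},{"dp":[0,0,0],"twist":[0,0,0],"fingers":55},{"dp":[0,0,0],"twist":[0,0,0],"fingers":55},{"dp":[0,0,0],"twist":[0,0,0],"fingers":55},{"dp":[0,0,0],"twist":[0,0,0],"fingers":55},{"dp":[0,0,0],"twist":[0,0,0],"fingers":55},{"dp":[0,0,0],"twist":[0,0,0],"fingers":55}]'

```text
clock: 3.03
position: [507.0, 267.3, 85.6]
tool_rot: [0.005, 0.096, 0.995, 0.001]
contact_force: [-2.7, -0.6, 19.2]
width: 47.0
finger_force: 9.4
```

```bash
python3 look.py w3;python3 - <<'E'
from bench import ctrl
import cv2,numpy as np
from h import *
d=ctrl.read_camera("side");pickle.dump(d,open("s3.pkl","wb"));a=cv2.resize(d["frame"][85:190,150:290],None,fx=3,fy=3)
w=cv2.resize(pickle.load(open("w3.pkl","rb"))["frame"],(380,285))
o=np.zeros((315,800,3),np.uint8);o[:,:420]=a;o[:285,420:]=w;cv2.imwrite("pics/c3.png",o)
s=ctrl.sense();print(s["position"],s["width"],s["finger_force"],s["contact_force"],s["ft_torque"],s["joints"])
E
```

```text
336.273429537817 [432.4 281.8 263.6] [ 0.29 -0.05 -0.95]
[506.96827014 267.26950388  85.56097151] 46.80233925679095 9.36019812390441 [-1.37875395 -0.86635733 19.50382286] [-0.49241575  0.30321377 -0.04119909] [ 2.90695813e-01  6.02658394e-01  1.66883957e+00 -9.91481338e-04
  8.60617054e-01 -1.08774784e+00]
```

View pics/c3.png

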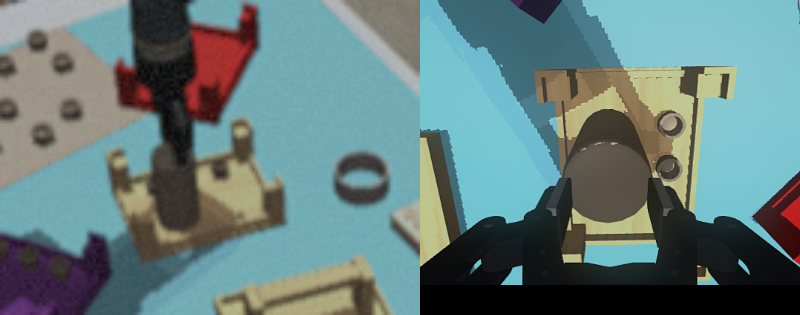

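The fingers look off to the pot's +x side, with the pads at (560,210) and (655,210) in this crop against a pot centre at (608,180). I check this with the depth.

Run:
```python
from h import *
d=pickle.load(open("w3.pkl","rb"));w=cloud(d);hs=cv2.cvtColor(d["frame"],cv2.COLOR_BGR2HSV)
# rows across the pot and pads
for v in (200,225,240,255,270,285,300,315):
    print(v,[ (u,*w[v,u].round(0).astype(int)) if np.isfinite(w[v,u,0]) else (u,) for u in (184,190,196,205,256,305,312,318,324)])
for n in("w1","w2","w3"):
    w=cloud(pickle.load(open(n+".pkl","rb")));k=(w[...,2]>119)&(w[...,2]<131);k[:,:195]=0;k[:,314:]=0
    k=cv2.morphologyEx(k.astype(np.uint8),2,np.ones((5,5)))
    P=w[k>0];r=[P[:,0].min(),P[:,0].max(),P[:,1].min(),P[:,1].max()];A=np.c_[P,np.ones(len(P))]
    print(n,len(P),np.round(r,1),np.linalg.lstsq(np.c_[P[:,:2],np.ones(len(P))],P[:,2],rcond=None)[0])
```

```text
200 [(184, np.int64(508), np.int64(208), np.int64(1)), (190, np.int64(503), np.int64(218), np.int64(22)), (196, np.int64(504), np.int64(222), np.int64(20)), (205, np.int64(484), np.int64(245), np.int64(92)), (256, np.int64(479), np.int64(274), np.int64(125)), (305, np.int64(524), np.int64(305), np.int64(11)), (312, np.int64(525), np.int64(311), np.int64(9)), (318, np.int64(526), np.int64(315), np.int64(9)), (324, np.int64(527), np.int64(320), np.int64(11))]
225 [(184, np.int64(530), np.int64(203), np.int64(1)), (190, np.int64(523), np.int64(213), np.int64(21)), (196, np.int64(486), np.int64(244), np.int64(122)), (205, np.int64(486), np.int64(249), np.int64(124)), (256, np.int64(490), np.int64(271), np.int64(124)), (305, np.int64(495), np.int64(293), np.int64(124)), (312, np.int64(547), np.int64(308), np.int64(10)), (318, np.int64(541), np.int64(311), np.int64(24)), (324, np.int64(538), np.int64(314), np.int64(32))]
240 [(184, np.int64(544), np.int64(198), np.int64(-1)), (190, np.int64(490), np.int64(242), np.int64(128)), (196, np.int64(490), np.int64(244), np.int64(129)), (205, np.in
[... 2207 characters left out ...]
6), np.int64(252), np.int64(188)), (190, np.int64(505), np.int64(244), np.int64(161)), (196, np.int64(512), np.int64(243), np.int64(152)), (205, np.int64(601), np.int64(207), np.int64(28)), (256, np.int64(623), np.int64(246), np.int64(10)), (305, np.int64(631), np.int64(289), np.int64(11)), (312, np.int64(631), np.int64(295), np.int64(12)), (318, np.int64(516), np.int64(290), np.int64(158)), (324, np.int64(513), np.int64(291), np.int64(162))]
w1 2200 [473.  530.1 239.3 296.5] [ 7.39418386e-03 -5.54347658e-03  1.21939915e+02]
w2 11165 [472.9 529.4 239.3 295.4] [ 1.83454355e-02 -2.42792227e-03  1.15634017e+02]
w3 10446 [473.  529.3 242.6 296. ] [ 1.73080104e-02 -4.17733376e-03  1.16735598e+02]
```

Run:
```python
from h import *
for n,tcp in(("w1",300.3),("w2",80.5),("w3",85.6)):
    d=pickle.load(open(n+".pkl","rb"));w=cloud(d);z=d["range_z"]
    k=(z>0)&(z<175);k[:230]=0
    if n!="w1": k[:,200:312]=0
    P=w[k&(w[...,2]>tcp-20)];print(n,len(P),np.percentile(P[:,2],[0,0.5,2,10]).round(1)-tcp, d["xyz"][2]-tcp)
    P=w[k&(z<160)];i=np.argsort(P[:,2])[:5];print(P[i].round(1))
```

```text
w1 32077 [48.1 52.  56.6 71.9] 178.6929333637458
[[515.8 315.6 348.4]
 [519.  314.8 348.5]
 [519.8 314.7 348.7]
 [524.4 313.7 349.1]
 [520.6 314.5 349.1]]
w2 29348 [33.6 42.4 50.9 67.7] 178.29535354620367
[[485.  244.1 114.1]
 [485.4 243.8 115.4]
 [494.4 295.9 116.5]
 [493.5 295.4 117.3]
 [484.1 245.  117.7]]
w3 32347 [33.3 45.2 53.6 74.7] 177.96929840441803
[[489.3 241.6 118.9]
 [491.6 240.5 119.1]
 [501.3 295.9 119.2]
 [489.5 241.6 119.6]
 [500.4 295.9 120. ]]
```

The depth shows the finger ends resting on top of the pot, at z≈124 with a reported TCP z of 85.6. So the real finger ends sit about 39 mm behind the reported TCP (48 mm when open). I lift off gently first, then open.

Call:
play_rows --series '[{"dp":[0,0,-0.01],"twist":[0,0,0],"fingers":55},{"dp":[0,0,-0.03],"twist":[0,0,0],"fingers":55},{"dp":[0,0,-0.06],"twist":[0,0,0],"fingers":80},{"dp":[0,0,-0.06],"twist":[0,0,0],"fingers":100},{"dp":[0,0,-0.06],"twist":[0,0,0],"fingers":100},{"dp":[0,0,-0.06],"twist":[0,0,0],"fingers":100},{"dp":[0,0,-0.06],"twist":[0,0,0],"fingers":100},{"dp":[0,0,-0.06],"twist":[0,0,0],"fingers":100}]'

```text
clock: 3.8
position: [502.3, 266.1, 139.6]
tool_rot: [-0.001, 0.096, 0.995, -0.001]
contact_force: [0.0, -0.2, -0.5]
width: 85.5
finger_force: 0.0
```

```bash
python3 look.py w4; python3 m1.py w4 2>&1| grep -v Warn; python3 to.py 501.5 267.5 45 79;python3 - <<'E'
from h import *
for n,t in(("w1",(513.9,271.3,300.3)),("w4",None)):
    d=pickle.load(open(n+".pkl","rb"));w=cloud(d);print([ (v,u,w[v,u].round(0)) for v in(345,360,370,380) for u in(220,256,290)])
    k=(d["range_z"]>0)&(d["range_z"]<170);k[:235]=0;k[335:]=0
    for a,b in((0,256),(256,512)):
        P=w[:,a:b][k[:,a:b]];q=P[P[:,2]<P[:,2].min()+14];print(q.mean(0).round(1),q.min(0).round(1),q.max(0).round(1))
E
```

```text
336.273429537817 [429.7 281.2 318.4] [ 0.28 -0.06 -0.96]
  return _methods._mean(a, axis=axis, dtype=dtype,
  ret = ret.dtype.type(ret / rcount)
  P=w[k];return len(P),np.median(P[:,2]).round(1),cv2.minAreaRect(P[:,:2].astype(np.float32)),P[:,:2].mean(0).round(1)
  ret = um.true_divide(
pot (6219, np.float64(124.3), ((500.642333984375, 267.8868103027344), (56.2315673828125, 56.639041900634766), 31.450958251953125), array([499.3, 268.1]))
((501.35809326171875, 267.7824401855469), 28.7967586517334)
lips (1825, np.float64(71.2), ((537.398193359375, 283.5831298828125), (150.3871612548828, 200.8189239501953), 80.1961898803711), array([513.3, 283.8]))
rim (12930, np.float64(31.5), ((537.4036254882812, 283.5614929199219), (150.3909912109375, 200.8289337158203), 80.18341064453125), array([533.1, 290.4]))
ledges (2673, np.float64(59.5), ((536.5069580078125, 281.437744140625), (145.44229125976562, 199.86962890625), 80.02459716796875), array([524. , 284.5]))
bar (0, np.float64(nan), ((0.0, 0.0), (0.0, 0.0), 0.0), array([nan, nan]))
pos [502.4 266.1 139.6] t 3.85 w 85.56978861374435 F [-1.2  0.7
[... 559 characters left out ...]
29.1 357.5] [492.7 217.7 349.1] [516.3 232.6 363.1]
[518.5 316.4 357.1] [510.3 311.8 348.4] [532.6 329.  362.4]
[(345, 220, array([695., 188.,  -0.])), (345, 256, array([701., 229.,   1.])), (345, 290, array([710., 266.,  -0.])), (360, 220, array([490., 260., 251.])), (360, 256, array([492., 269., 251.])), (360, 290, array([494., 277., 250.])), (370, 220, array([490., 261., 255.])), (370, 256, array([491., 269., 255.])), (370, 290, array([493., 277., 255.])), (380, 220, array([490., 261., 257.])), (380, 256, array([491., 269., 258.])), (380, 290, array([493., 277., 258.]))]
[490.1 223.9 196.7] [481.3 212.7 188.1] [505.3 227.5 202.1]
[507.1 311.2 196.3] [498.9 306.6 187.4] [521.2 323.6 201.4]
```

Call:
play_rows --newtons 40 --series '[{"dp":[0.001,0.001,0.03],"twist":[0,0,0],"fingers":100},{"dp":[0.001,0.001,0.045],"twist":[0,0,0],"fingers":100},{"dp":[0.001,0.001,0.06],"twist":[0,0,0],"fingers":100},{"dp":[0.001,0.001,0.08],"twist":[0,0,0],"fingers":100},{"dp":[0.001,0.001,0.1],"twist":[0,0,0],"fingers":100},{"dp":[0.001,0.001,0.1],"twist":[0,0,0],"fingers":100},{"dp":[0.001,0.001,0.1],"twist":[0,0,0],"fingers":100}]'

```text
clock: 4.43
position: [501.1, 267.2, 39.3]
tool_rot: [-0.002, 0.096, 0.995, -0.001]
contact_force: [-0.4, -0.1, 0.6]
width: 85.6
finger_force: 0.0
```

Call:
play_rows --newtons 40 --series '[{"dp":[0,0,0],"twist":[0,0,0],"fingers":50},{"dp":[0,0,0],"twist":[0,0,0],"fingers":50},{"dp":[0,0,0],"twist":[0,0,0],"fingers":50},{"dp":[0,0,0],"twist":[0,0,0],"fingers":50},{"dp":[0,0,0],"twist":[0,0,0],"fingers":50},{"dp":[0,0,0],"twist":[0,0,0],"fingers":50},{"dp":[0,0,0],"twist":[0,0,0],"fingers":50}]'

```text
clock: 5.02
position: [503.3, 267.7, 42.2]
tool_rot: [0.001, 0.096, 0.995, 0.0]
contact_force: [-0.8, -0.6, 5.3]
width: 57.5
finger_force: 42.9
```

Call:
play_rows --series '[{"dp":[0,0,-0.005],"twist":[0,0,0],"fingers":50},{"dp":[0,0,-0.015],"twist":[0,0,0],"fingers":50},{"dp":[0,0,-0.03],"twist":[0,0,0],"fingers":50},{"dp":[0,0,-0.05],"twist":[0,0,0],"fingers":50},{"dp":[0,0,-0.075],"twist":[0,0,0],"fingers":50},{"dp":[0,0,-0.1],"twist":[0,0,0],"fingers":50},{"dp":[0,0,-0.125],"twist":[0,0,0],"fingers":50},{"dp":[0,0,-0.15],"twist":[0,0,0],"fingers":50},{"dp":[0,0,-0.17],"twist":[0,0,0],"fingers":50},{"dp":[0,0,-0.17],"twist":[0,0,0],"fingers":50},{"dp":[0,0,-0.17],"twist":[0,0,0],"fingers":50}]'

```text
clock: 5.93
position: [502.5, 267.8, 211.6]
tool_rot: [0.001, 0.096, 0.995, 0.0]
contact_force: [-0.7, -0.6, -4.1]
width: 57.2
finger_force: 43.6
```

```bash
python3 look.py w5; python3 to.py 561 -302 210 101;python3 - <<'E'
from h import *
w=cloud(pickle.load(open("w5.pkl","rb")))
k=(w[...,2]>280)&(w[...,2]<310);k[:,205:305]&=True;k[:,:205]=0;k[:,305:]=0;k[330:]=0
P=w[k];c=np.linalg.lstsq(np.c_[P[:,:2],np.ones(len(P))],P[:,2],rcond=None)[0];print(len(P),P.min(0),P.max(0),np.median(P,0),c)
E
```

```text
336.273429537817 [429.2 282.5 390.1] [ 0.29 -0.06 -0.96]
pos [501.4 267.4 210.1] t 5.9833 w 57.378743607656546 F [-0.5  0.7 -3.9] yangle 78.99 tilt 0.09
dp [-1.673e-01 -5.475e-01  2.000e-04] twist [-2.000e-02 -9.000e-02 -2.201e+01]
10196 [471.58609067 251.0641242  280.00629812] [509.2164574  289.98454634 296.0134728 ] [486.45482432 271.2697708  293.72632342] [ 1.45907361e-01 -3.42801562e-02  2.30915244e+02]
```

Call:
play_rows --series '[{"dp":[-0.003,-0.01,0],"twist":[0,0,0],"fingers":50},{"dp":[-0.009,-0.03,0],"twist":[0,0,0],"fingers":50},{"dp":[-0.018,-0.06,0],"twist":[0,0,0],"fingers":50},{"dp":[-0.029,-0.095,0],"twist":[0,0,0],"fingers":50},{"dp":[-0.04,-0.13,0],"twist":[0,0,0],"fingers":50},{"dp":[-0.05,-0.165,0],"twist":[0,0,0],"fingers":50},{"dp":[-0.061,-0.2,0],"twist":[0,0,0],"fingers":50},{"dp":[-0.072,-0.235,0],"twist":[0,0,0],"fingers":50},{"dp":[-0.082,-0.27,0],"twist":[0,0,0],"fingers":50},{"dp":[-0.093,-0.305,0],"twist":[0,0,0],"fingers":50},{"dp":[-0.104,-0.34,0],"twist":[0,0,0],"fingers":50},{"dp":[-0.115,-0.375,0],"twist":[0,0,0],"fingers":50},{"dp":[-0.125,-0.41,0],"twist":[0,0,0],"fingers":50},{"dp":[-0.136,-0.445,0],"twist":[0,0,0],"fingers":50},{"dp":[-0.147,-0.48,0],"twist":[0,0,0],"fingers":50},{"dp":[-0.156,-0.51,0],"twist":[0,0,0],"fingers":50},{"dp":[-0.163,-0.532,0],"twist":[0,0,0],"fingers":50},{"dp":[-0.167,-0.5475,0],"twist":[0,0,0],"fingers":50},{"dp":[-0.167,-0.5475,0],"twist":[0,0,0],"fingers":50},{"dp":[-0.167,-0.5475,0],"twist":[0,0,0],"fingers":50}]'

```text
clock: 7.65
position: [560.3, -301.7, 208.8]
tool_rot: [-0.002, 0.097, 0.995, 0.001]
contact_force: [-0.0, 1.2, -3.5]
width: 57.3
finger_force: 43.9
```

```bash
python3 look.py w6; python3 to.py 561 -302 93 79;python3 - <<'E'
from h import *
from bench import ctrl
d=pickle.load(open("w6.pkl","rb"));w=cloud(d)
k=(w[...,2]>285)&(w[...,2]<305);k[:,:205]=0;k[:,305:]=0;k[330:]=0
k=cv2.erode(k.astype(np.uint8),np.ones((9,9)))>0
P=w[k];P=P[P[:,2]>290];c=np.linalg.lstsq(np.c_[P[:,:2],np.ones(len(P))],P[:,2],rcond=None)[0];print("pot top",len(P),P.min(0),P.max(0),np.median(P,0),c)
k=(w[...,2]>50)&(w[...,2]<70)&(w[...,1]<-150)&(w[...,0]>400);k=cv2.morphologyEx(k.astype(np.uint8),2,np.ones((5,5)))
P=w[k>0];print("wheel",len(P),np.median(P[:,2]),P.min(0),P.max(0),cv2.minEnclosingCircle(P[:,:2].astype(np.float32)))
s=ctrl.read_camera("side");pickle.dump(s,open("s6.pkl","wb"));cv2.imwrite("pics/s6.png",np.hstack([cv2.resize(s["frame"][150:300,230:380],(400,400)),cv2.resize(d["frame"],(400,300)).copy().__class__((400,400,3),np.uint8)*0+cv2.copyMakeBorder(cv2.resize(d["frame"],(400,300)),0,100,0,0,0)]))
E
```

```text
336.273429537817 [ 487.9 -287.2  387.7] [ 0.28 -0.05 -0.96]
pos [ 560.4 -300.6  209.1] t 7.7 w 57.22310649017173 F [-0.3  0.3 -3.3] yangle 78.96 tilt 0.25
dp [-0.0013 -0.0016  0.1161] twist [ 0.15 -0.2  -0.04]
pot top 5430 [ 530.95071077 -317.05957739  290.00319148] [ 566.08531313 -282.53030965  293.25717763] [ 547.31774011 -297.77487468  291.16559606] [ 7.01122345e-04 -6.32838920e-03  2.88899603e+02]
wheel 17115 59.46415355557241 [ 469.99998128 -391.22627661   50.448854  ] [ 629.21956435 -213.82452175   62.69128252] ((557.7014770507812, -302.8701171875), 89.04747772216797)
```

View pics/s6.png

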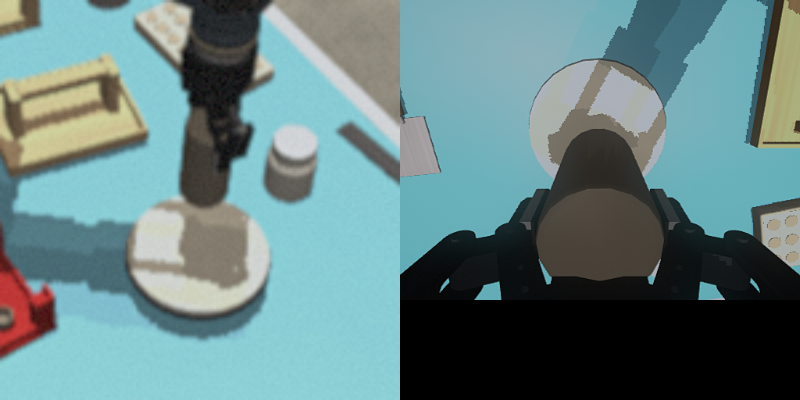

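The pot is held upright over the wheel, its top level at z=291 and its foot at about 176. Lowering about 116 mm.

Call:
play_rows --series '[{"dp":[-0.001,-0.001,0.01],"twist":[0,0,0],"fingers":50},{"dp":[-0.001,-0.001,0.025],"twist":[0,0,0],"fingers":50},{"dp":[-0.001,-0.001,0.045],"twist":[0,0,0],"fingers":50},{"dp":[-0.001,-0.001,0.065],"twist":[0,0,0],"fingers":50},{"dp":[-0.001,-0.001,0.08],"twist":[0,0,0],"fingers":50},{"dp":[-0.001,-0.001,0.095],"twist":[0,0,0],"fingers":50},{"dp":[-0.001,-0.001,0.103],"twist":[0,0,0],"fingers":50},{"dp":[-0.001,-0.001,0.107],"twist":[0,0,0],"fingers":50},{"dp":[-0.001,-0.001,0.11],"twist":[0,0,0],"fingers":50},{"dp":[-0.001,-0.001,0.112],"twist":[0,0,0],"fingers":50},{"dp":[-0.001,-0.001,0.113],"twist":[0,0,0],"fingers":50},{"dp":[-0.001,-0.001,0.113],"twist":[0,0,0],"fingers":50},{"dp":[-0.001,-0.001,0.113],"twist":[0,0,0],"fingers":50}]'

```text
clock: 8.83
position: [562.9, -303.2, 98.5]
tool_rot: [0.001, 0.096, 0.995, -0.0]
contact_force: [0.2, 0.4, -3.8]
width: 57.3
finger_force: 43.9
```

Call:
play_rows --series '[{"dp":[0,0,0.001],"twist":[0,0,0],"fingers":50},{"dp":[0,0,0.002],"twist":[0,0,0],"fingers":50},{"dp":[0,0,0.002],"twist":[0,0,0],"fingers":50},{"dp":[0,0,0.002],"twist":[0,0,0],"fingers":50}]'

```text
clock: 9.17
position: [562.4, -302.9, 95.7]
tool_rot: [-0.0, 0.096, 0.995, 0.0]
contact_force: [-0.6, 0.2, -3.3]
width: 57.0
finger_force: 43.9
```

```bash
python3 look.py w7; python3 to.py 561 -302 93 79;python3 - <<'E'
from h import *
d=pickle.load(open("w7.pkl","rb"));w=cloud(d)
k=(w[...,2]>165)&(w[...,2]<190);k[:,:205]=0;k[:,305:]=0;k[330:]=0
k=cv2.erode(k.astype(np.uint8),np.ones((9,9)))>0
P=w[k];P=P[P[:,2]>np.median(P[:,2])-3];c=np.linalg.lstsq(np.c_[P[:,:2],np.ones(len(P))],P[:,2],rcond=None)[0];print("pot top",len(P),np.median(P,0),c)
E
```

```text
336.273429537817 [ 489.5 -288.   274.4] [ 0.28 -0.06 -0.96]
pos [ 562.5 -302.9   95.7] t 9.2167 w 57.17336032391726 F [-0.3  0.4 -3.5] yangle 78.98 tilt 0.0
dp [0.0016 0.0006 0.0027] twist [ 0.   -0.   -0.02]
pot top 5403 [ 548.31259817 -300.72241197  177.96897416] [ 2.71440253e-02 -1.65118062e-02  1.58046413e+02]
```

Call:
play_rows --series '[{"dp":[0,0,0.001],"twist":[0,0,0],"fingers":50},{"dp":[0,0,0.002],"twist":[0,0,0],"fingers":50},{"dp":[0,0,0.002],"twist":[0,0,0],"fingers":50}]'

```text
clock: 9.47
position: [562.4, -302.8, 93.4]
tool_rot: [-0.0, 0.096, 0.995, 0.0]
contact_force: [0.3, 0.1, -2.9]
width: 57.2
finger_force: 43.9
```

Call:
play_rows --series '[{"dp":[0,0,0.001],"twist":[0,0,0],"fingers":50},{"dp":[0,0,0.001],"twist":[0,0,0],"fingers":50},{"dp":[0,0,0.001],"twist":[0,0,0],"fingers":50}]'

```text
clock: 9.72
position: [562.5, -302.9, 92.6]
tool_rot: [-0.0, 0.096, 0.995, 0.0]
contact_force: [-0.2, -0.0, -3.5]
width: 57.2
finger_force: 43.9
```

Call:
play_rows --series '[{"dp":[0,0,0.001],"twist":[0,0,0],"fingers":50},{"dp":[0,0,0.001],"twist":[0,0,0],"fingers":50},{"dp":[0,0,0.001],"twist":[0,0,0],"fingers":50}]'

```text
clock: 9.97
position: [562.7, -303.0, 92.3]
tool_rot: [0.0, 0.096, 0.995, -0.0]
contact_force: [-0.4, 0.8, 0.8]
width: 57.5
finger_force: 44.1
```

Call:
play_rows --series '[{"dp":[0,0,0],"twist":[0,0,0],"fingers":68},{"dp":[0,0,0],"twist":[0,0,0],"fingers":70},{"dp":[0,0,0],"twist":[0,0,0],"fingers":85},{"dp":[0,0,0],"twist":[0,0,0],"fingers":100},{"dp":[0,0,0],"twist":[0,0,0],"fingers":100},{"dp":[0,0,0],"twist":[0,0,0],"fingers":100},{"dp":[0,0,0],"twist":[0,0,0],"fingers":100},{"dp":[0,0,-0.02],"twist":[0,0,0],"fingers":100},{"dp":[0,0,-0.045],"twist":[0,0,0],"fingers":100},{"dp":[0,0,-0.085],"twist":[0,0,0],"fingers":100},{"dp":[0,0,-0.125],"twist":[0,0,0],"fingers":100},{"dp":[0,0,-0.16],"twist":[0,0,0],"fingers":100},{"dp":[0,0,-0.16],"twist":[0,0,0],"fingers":100},{"dp":[0,0,-0.16],"twist":[0,0,0],"fingers":100}]'

```text
clock: 11.13
position: [563.9, -303.9, 255.0]
tool_rot: [0.003, 0.096, 0.995, -0.002]
contact_force: [-0.4, 0.3, -0.2]
width: 85.6
finger_force: 0.0
```

```bash
python3 look.py w8; python3 to.py 549 4 270 78.7;python3 - <<'E'
from h import *
d=pickle.load(open("w8.pkl","rb"));w=cloud(d)
k=(w[...,2]>165)&(w[...,2]<190)&(w[...,1]<-200)
k=cv2.erode(k.astype(np.uint8),np.ones((3,3)))>0
P=w[k];c=np.linalg.lstsq(np.c_[P[:,:2],np.ones(len(P))],P[:,2],rcond=None)[0];print("pot top",len(P),np.median(P,0),c,cv2.minEnclosingCircle(P[:,:2].astype(np.float32)))
E
```

```text
336.273429537817 [ 490.  -288.2  433.2] [ 0.29 -0.06 -0.96]
pos [ 562.5 -302.8  252.4] t 11.1833 w 84.9024830664052 F [-0.1  0.1 -1.3] yangle 78.99 tilt 0.08
dp [ 0.0719  0.2986 -0.0178] twist [-0.04  0.07  0.29]
pot top 3484 [ 558.53067687 -302.48715097  174.3499237 ] [ 1.21183365e-02 -3.68111178e-03  1.66384261e+02] ((559.8211059570312, -302.79620361328125), 27.70188331604004)
```

The pot stands level on the wheel, with its top centre at (560,−303,174). Now to the carrier.

Call:
play_rows --series '[{"dp":[0.02,0.08,-0.02],"twist":[0,0,0],"fingers":100},{"dp":[0.072,0.2986,-0.02],"twist":[0,0,0],"fingers":100},{"dp":[0.072,0.2986,-0.02],"twist":[0,0,0],"fingers":100},{"dp":[0.072,0.2986,-0.02],"twist":[0,0,0],"fingers":100},{"dp":[0.072,0.2986,-0.02],"twist":[0,0,0],"fingers":100},{"dp":[0.072,0.2986,-0.02],"twist":[0,0,0],"fingers":100},{"dp":[0.072,0.2986,-0.02],"twist":[0,0,0],"fingers":100},{"dp":[0.072,0.2986,-0.02],"twist":[0,0,0],"fingers":100},{"dp":[0.072,0.2986,-0.02],"twist":[0,0,0],"fingers":100},{"dp":[0.072,0.2986,-0.02],"twist":[0,0,0],"fingers":100},{"dp":[0.072,0.2986,-0.02],"twist":[0,0,0],"fingers":100}]'

```text
clock: 12.1
position: [548.3, 3.3, 270.3]
tool_rot: [-0.001, 0.096, 0.995, -0.0]
contact_force: [-0.3, 0.1, -0.0]
width: 85.3
finger_force: 0.0
```

```bash
python3 look.py w9
cat > m2.py <<'E'
import sys
from h import *
d=pickle.load(open(sys.argv[1]+".pkl","rb"));w=cloud(d)
x,y,zo=map(float,sys.argv[2:5]) # carrier centre guess, sole height
def fit(lo,hi,bx=130,by=110):
    k=(w[...,2]>lo+zo)&(w[...,2]<hi+zo)&(abs(w[...,0]-x)<bx)&(abs(w[...,1]-y)<by)
    k=cv2.morphologyEx(k.astype(np.uint8),2,np.ones((3,3)))>0
    P=w[k][:,:2].astype(np.float32);return len(P),np.median(w[k][:,2]).round(1),cv2.minAreaRect(P)
print("bar top+uprights",fit(96,104)); print("tray",fit(17,27))
E
python3 m2.py w9 549 4 0;python3 to.py 549 4 35 78.7
```

```text
336.273429537817 [475.8  18.3 449.2] [ 0.28 -0.06 -0.96]
bar top+uprights (3414, np.float64(99.3), ((548.2018432617188, 4.408966064453125), (39.44513702392578, 154.37359619140625), 78.63034057617188))
tray (12771, np.float64(21.5), ((548.0465698242188, 4.426689147949219), (138.599365234375, 188.9010467529297), 78.8086929321289))
pos [548.6   2.8 270.6] t 12.15 w 85.60238711638961 F [-0.2 -0.2  0.1] yangle 78.91 tilt 0.12
dp [-0.0007  0.0014  0.2356] twist [-0.03 -0.11  0.21]
```

View pics/w9.png

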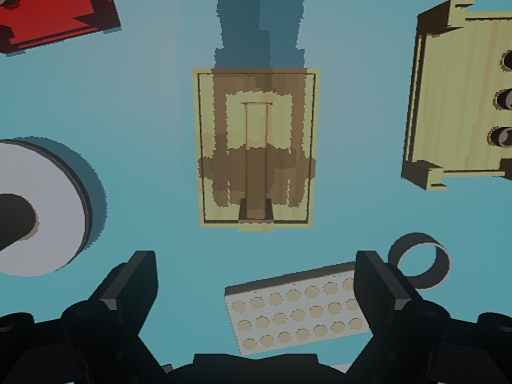

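The carrier's handle is centred at (256,160) in the wrist view, clear on both sides. It measures (548.1, 4.4), closing axis 78.7°.

Call:
play_rows --newtons 80 --series '[{"dp":[0.001,0.0015,0.03],"twist":[0,0,0.2],"fingers":100},{"dp":[0.001,0.0015,0.065],"twist":[0,0,0.2],"fingers":100},{"dp":[0.001,0.0015,0.1],"twist":[0,0,0.2],"fingers":80},{"dp":[0.001,0.0015,0.135],"twist":[0,0,0.2],"fingers":75},{"dp":[0.001,0.0015,0.165],"twist":[0,0,0.2],"fingers":75},{"dp":[0.001,0.0015,0.19],"twist":[0,0,0.2],"fingers":75},{"dp":[0.001,0.0015,0.21],"twist":[0,0,0.2],"fingers":75},{"dp":[0.001,0.0015,0.225],"twist":[0,0,0.2],"fingers":75},{"dp":[0.001,0.0015,0.236],"twist":[0,0,0.2],"fingers":75},{"dp":[0.001,0.0015,0.236],"twist":[0,0,0.2],"fingers":75},{"dp":[0.001,0.0015,0.236],"twist":[0,0,0.2],"fingers":75}]'

```text
clock: 13.07
position: [548.1, 4.6, 35.3]
tool_rot: [-0.0, 0.098, 0.995, 0.0]
contact_force: [0.8, -0.1, -0.0]
width: 64.0
finger_force: 0.0
```

```bash
python3 look.py w10; python3 to.py 548.1 4.4 34 78.7; python3 m2.py w10 548 4 0
```

```text
336.273429537817 [475.4  19.9 214. ] [ 0.28 -0.06 -0.96]
pos [548.8   4.8  36.1] t 13.1167 w 64.17205606811866 F [-0.1  0.6 -0.4] yangle 78.72 tilt 0.05
dp [ 0.0006 -0.0005  0.0021] twist [-0.    0.05  0.02]
bar top+uprights (19584, np.float64(99.4), ((525.240966796875, 3.716552734375), (112.73778533935547, 86.18861389160156), 9.737716674804688))
tray (45244, np.float64(21.5), ((548.3234252929688, 4.332069396972656), (139.47857666015625, 189.6975555419922), 78.77601623535156))
```

Call:
play_rows --newtons 80 --series '[{"dp":[0,0,0.002],"twist":[0,0,0],"fingers":15},{"dp":[0,0,0.002],"twist":[0,0,0],"fingers":15},{"dp":[0,0,0.002],"twist":[0,0,0],"fingers":15},{"dp":[0,0,0.002],"twist":[0,0,0],"fingers":15},{"dp":[0,0,0.002],"twist":[0,0,0],"fingers":15},{"dp":[0,0,0.002],"twist":[0,0,0],"fingers":15},{"dp":[0,0,0.002],"twist":[0,0,0],"fingers":15},{"dp":[0,0,0.002],"twist":[0,0,0],"fingers":15}]'

```text
clock: 13.78
position: [548.8, 4.9, 34.6]
tool_rot: [0.001, 0.097, 0.995, -0.001]
contact_force: [-2.1, -5.1, 6.0]
width: 21.0
finger_force: 81.1
```

Call:
play_rows --series '[{"dp":[0,0,-0.003],"twist":[0,0,0],"fingers":15},{"dp":[0,0,-0.01],"twist":[0,0,0],"fingers":15},{"dp":[0,0,-0.02],"twist":[0,0,0],"fingers":15},{"dp":[0,0,-0.04],"twist":[0,0,0],"fingers":15},{"dp":[0,0,-0.06],"twist":[0,0,0],"fingers":15},{"dp":[0,0,-0.085],"twist":[0,0,0],"fingers":15},{"dp":[0,0,-0.11],"twist":[0,0,0],"fingers":15},{"dp":[0,0,-0.13],"twist":[0,0,0],"fingers":15},{"dp":[0,0,-0.145],"twist":[0,0,0],"fingers":15},{"dp":[0,0,-0.15],"twist":[0,0,0],"fingers":15},{"dp":[0,0,-0.15],"twist":[0,0,0],"fingers":15},{"dp":[0,0,-0.15],"twist":[0,0,0],"fingers":15}]'

```text
clock: 14.78
position: [547.3, 6.0, 183.2]
tool_rot: [-0.001, 0.098, 0.995, 0.0]
contact_force: [-0.8, 0.8, -6.0]
width: 20.8
finger_force: 79.7
```

```bash
python3 look.py w11
cat > m3.py <<'E'
import sys
from h import *
# carrier held: pose of its deck from wrist depth; args: pic, x y guess, sole height guess
d=pickle.load(open(sys.argv[1]+".pkl","rb"));w=cloud(d);x,y,zo=map(float,sys.argv[2:5])
k=(w[...,2]>zo+14)&(w[...,2]<zo+30)&(np.hypot(w[...,0]-x,w[...,1]-y)<135)
k=cv2.morphologyEx(k.astype(np.uint8),2,np.ones((3,3)))>0;P=w[k]
r=cv2.minAreaRect(P[:,:2].astype(np.float32))
A=np.c_[P[:,0]-x,P[:,1]-y,np.ones(len(P))];g=np.ones(len(P),bool)
for _ in range(6): c=np.linalg.lstsq(A[g],P[g,2],rcond=None)[0];e=P[:,2]-A@c;g=abs(e)<2
print("rect",np.round(r[0],1),np.round(r[1],1),round(r[2],2),"deck z",c[2].round(2),"slope deg",np.degrees(c[:2]).round(2),g.sum(),len(P))
E
python3 m3.py w11 548 4 150; python3 to.py 537.4 283.5 184 80.17
```

```text
336.273429537817 [474.6  21.1 362. ] [ 0.28 -0.06 -0.96]
rect [527.4  10.4] [139.6 149.5] 78.7 deck z 170.01 slope deg [-0.26 -0.14] 38893 41633
pos [546.9   6.  182.5] t 14.8333 w 20.92764348621707 F [ 0.1  0.9 -5.7] yangle 78.79 tilt 0.17
dp [ 0.0632  0.2703 -0.0012] twist [ 0.01 -0.17 -1.38]
```

View pics/w11.png

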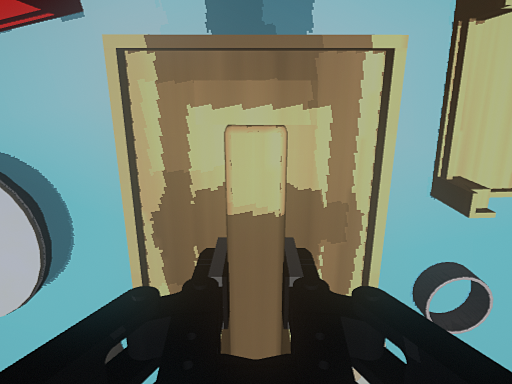

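The carrier is held level and centred: the deck's far edge is at row 40 and the bar at columns 225–287. Moving over the base tray.

Call:
play_rows --series '[{"dp":[0.002,0.01,0],"twist":[0,0,0],"fingers":15},{"dp":[0.007,0.03,0],"twist":[0,0,-0.3],"fingers":15},{"dp":[0.014,0.06,0],"twist":[0,0,-0.5],"fingers":15},{"dp":[0.021,0.09,0],"twist":[0,0,-0.8],"fingers":15},{"dp":[0.028,0.12,0],"twist":[0,0,-1],"fingers":15},{"dp":[0.035,0.15,0],"twist":[0,0,-1.4],"fingers":15},{"dp":[0.042,0.18,0],"twist":[0,0,-1.4],"fingers":15},{"dp":[0.049,0.21,0],"twist":[0,0,-1.4],"fingers":15},{"dp":[0.056,0.24,0],"twist":[0,0,-1.4],"fingers":15},{"dp":[0.061,0.26,0],"twist":[0,0,-1.4],"fingers":15},{"dp":[0.063,0.27,0],"twist":[0,0,-1.4],"fingers":15},{"dp":[0.063,0.27,0],"twist":[0,0,-1.4],"fingers":15},{"dp":[0.063,0.27,0],"twist":[0,0,-1.4],"fingers":15}]'

```text
clock: 15.92
position: [538.0, 282.6, 182.6]
tool_rot: [-0.001, 0.085, 0.996, -0.001]
contact_force: [0.2, -0.5, -5.8]
width: 21.2
finger_force: 79.5
```

```bash
python3 look.py w12; python3 m3.py w12 537 283 150; python3 to.py 537.4 283.2 124 80.2
python3 - <<'E'
from h import *
from bench import ctrl
d=ctrl.read_camera("side");t=ctrl.read_camera("top");pickle.dump((d,t),open("st12.pkl","wb"))
cv2.imwrite("pics/st12.png",np.hstack([cv2.resize(d["frame"][85:185,160:270],(440,400),interpolation=2),cv2.resize(t["frame"][130:230,110:200],(360,400),interpolation=2)]))
E
```

```text
336.273429537817 [465.1 296.2 361.3] [ 0.28 -0.05 -0.96]
rect [518.2 286.4] [139.6 149.8] 80.19 deck z 169.34 slope deg [-0.3  -0.25] 38858 41865
pos [538.2 281.8 182.8] t 15.9667 w 21.03126074746117 F [ 0.5 -0.1 -6. ] yangle 80.19 tilt 0.15
dp [0.001  0.0014 0.0588] twist [-0.11 -0.1  -0.01]
```

View pics/st12.png

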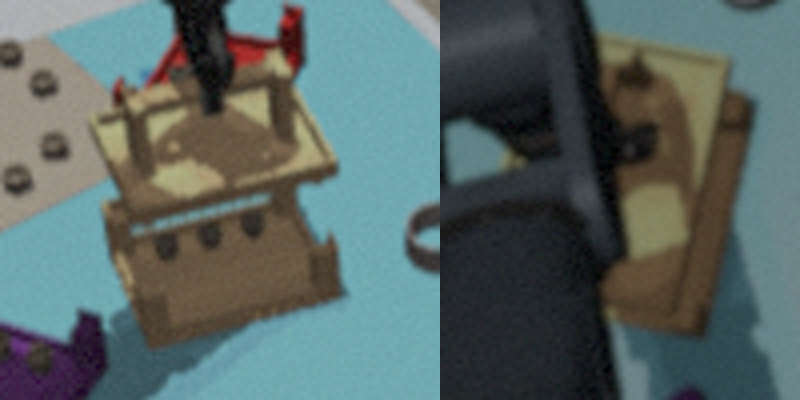

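Call:
play_rows --series '[{"dp":[0,0.0005,0.01],"twist":[0,0,0],"fingers":15},{"dp":[0,0.0005,0.025],"twist":[0,0,0],"fingers":15},{"dp":[0,0.0005,0.04],"twist":[0,0,0],"fingers":15},{"dp":[0,0.0005,0.055],"twist":[0,0,0],"fingers":15},{"dp":[0,0.0005,0.065],"twist":[0,0,0],"fingers":15},{"dp":[0,0.0005,0.07],"twist":[0,0,0],"fingers":15},{"dp":[0,0.0005,0.07],"twist":[0,0,0],"fingers":15},{"dp":[0,0.0005,0.07],"twist":[0,0,0],"fingers":15}]'

```text
clock: 16.73
position: [539.3, 283.0, 113.7]
tool_rot: [0.0, 0.086, 0.996, 0.0]
contact_force: [0.1, 0.2, -5.4]
width: 20.5
finger_force: 79.3
```

```bash
python3 m1.py w5 2>/dev/null|grep -E "lips|rim|led"; python3 look.py w13; python3 m3.py w13 537 283 78; python3 to.py 537.4 283.2 95 80.2
```

```text
lips (598, np.float64(71.3), ((450.10791015625, 298.70635986328125), (150.3882293701172, 23.663877487182617), 80.09721374511719), array([446.6, 300.5]))
rim (4591, np.float64(26.6), ((522.03564453125, 285.94342041015625), (150.40240478515625, 170.0773468017578), 79.94573211669922), array([487.6, 309.1]))
ledges (880, np.float64(59.5), ((450.3332214355469, 298.55352783203125), (140.62445068359375, 23.56971549987793), 80.40133666992188), array([452.9, 300.2]))
336.273429537817 [466.1 296.4 292.4] [ 0.29 -0.05 -0.96]
rect [519.6 286.9] [139.5 149.7] 80.16 deck z 100.54 slope deg [-0.14 -0.17] 38847 40775
pos [539.8 283.2 114.3] t 16.7833 w 21.104576288147513 F [ 0.1  0.5 -6.4] yangle 80.16 tilt 0.09
dp [ 0.0024 -0.0005  0.0193] twist [ 0.04  0.08 -0.04]
```

Call:
play_rows --series '[{"dp":[0.0018,0,0],"twist":[0,0,0],"fingers":15},{"dp":[0.0018,0,0.002],"twist":[0,0,0],"fingers":15},{"dp":[0.0018,0,0.004],"twist":[0,0,0],"fingers":15},{"dp":[0.0018,0,0.004],"twist":[0,0,0],"fingers":15}]'

```text
clock: 17.12
position: [537.0, 283.6, 109.7]
tool_rot: [-0.0, 0.085, 0.996, -0.0]
contact_force: [-0.5, 0.2, -6.0]
width: 20.7
finger_force: 79.5
```

```bash
python3 look.py w14; python3 m3.py w14 537 283 75; python3 to.py 537.4 283.2 95 80.2
```

```text
336.273429537817 [463.8 296.9 288.4] [ 0.29 -0.05 -0.96]
rect [517.3 287.5] [139.4 149.9] 80.17 deck z 96.48 slope deg [-0.18 -0.16] 38828 41107
pos [537.  283.5 109.7] t 17.1667 w 20.92314653466232 F [-0.3 -0.5 -5.4] yangle 80.2 tilt 0.01
dp [-0.0004 -0.0003  0.0147] twist [-0.01 -0.01 -0.  ]
```

Call:
play_rows --series '[{"dp":[-0.0006,-0.0005,0],"twist":[0,0,0],"fingers":15},{"dp":[-0.0006,-0.0005,0.003],"twist":[0,0,0],"fingers":15},{"dp":[-0.0006,-0.0005,0.006],"twist":[0,0,0],"fingers":15},{"dp":[-0.0006,-0.0005,0.009],"twist":[0,0,0],"fingers":15},{"dp":[-0.0006,-0.0005,0.011],"twist":[0,0,0],"fingers":15},{"dp":[-0.0006,-0.0005,0.011],"twist":[0,0,0],"fingers":15}]'

```text
clock: 17.67
position: [537.1, 282.7, 97.9]
tool_rot: [-0.001, 0.086, 0.996, -0.0]
contact_force: [0.1, -0.4, -5.7]
width: 20.5
finger_force: 79.5
```

Call:
play_rows --series '[{"dp":[0,0,0.001],"twist":[0,0,0],"fingers":15},{"dp":[0,0,0.002],"twist":[0,0,0],"fingers":15},{"dp":[0,0,0.002],"twist":[0,0,0],"fingers":15}]'

```text
clock: 17.92
position: [537.7, 282.9, 96.6]
tool_rot: [-0.0, 0.086, 0.996, -0.0]
contact_force: [0.3, -0.5, -5.9]
width: 20.6
finger_force: 79.5
```

```bash
python3 look.py w15; python3 m3.py w15 537 283 62; python3 to.py 537.4 283.2 95 80.2
```

```text
336.273429537817 [464.5 296.3 275.2] [ 0.29 -0.05 -0.96]
rect [517.9 286.8] [139.5 149.8] 80.1 deck z 83.36 slope deg [-0.17 -0.17] 38858 41176
pos [537.7 282.9  96.6] t 17.9667 w 20.43379918356417 F [-0.3  1.2 -5.5] yangle 80.18 tilt 0.01
dp [0.0003 0.0002 0.0016] twist [-0.   -0.01 -0.02]
```

Call:
play_rows --series '[{"dp":[0,0,0.001],"twist":[0,0,0],"fingers":15},{"dp":[0,0,0.0015],"twist":[0,0,0],"fingers":15},{"dp":[0,0,0.0015],"twist":[0,0,0],"fingers":15}]'

```text
clock: 18.22
position: [537.6, 282.9, 95.1]
tool_rot: [-0.0, 0.086, 0.996, -0.0]
contact_force: [-0.2, -0.1, -6.4]
width: 20.8
finger_force: 79.5
```

Call:
play_rows --series '[{"dp":[0,0,0.001],"twist":[0,0,0],"fingers":15},{"dp":[0,0,0.001],"twist":[0,0,0],"fingers":15},{"dp":[0,0,0.001],"twist":[0,0,0],"fingers":15}]'

```text
clock: 18.47
position: [537.8, 282.9, 94.7]
tool_rot: [0.0, 0.085, 0.996, -0.0]
contact_force: [-1.3, -0.7, -1.0]
width: 20.6
finger_force: 80.0
```

```bash
python3 look.py w16; python3 m3.py w16 537 283 60; python3 to.py 537.4 283.2 95 80.2
```

```text
336.273429537817 [464.5 296.3 273.3] [ 0.29 -0.05 -0.96]
rect [518.1 286.9] [139.6 150.1] 80.41 deck z 81.51 slope deg [-0.05 -0.09] 38641 41027
pos [537.7 282.9  94.7] t 18.5167 w 20.678670702914058 F [-1.1 -1.6 -0.1] yangle 80.19 tilt 0.01
dp [ 0.0004  0.0003 -0.0003] twist [ 0.    0.01 -0.01]
```

The weight is taken and the deck is at 81.5, which matches home within the measured bias. Releasing and rising.

Call:
play_rows --series '[{"dp":[0,0,0],"twist":[0,0,0],"fingers":30},{"dp":[0,0,0],"twist":[0,0,0],"fingers":45},{"dp":[0,0,0],"twist":[0,0,0],"fingers":70},{"dp":[0,0,0],"twist":[0,0,0],"fingers":70},{"dp":[0,0,0],"twist":[0,0,0],"fingers":70},{"dp":[0,0,0],"twist":[0,0,0],"fingers":70},{"dp":[0,0,-0.02],"twist":[0,0,0],"fingers":70},{"dp":[0,0,-0.05],"twist":[0,0,0],"fingers":70},{"dp":[0,0,-0.09],"twist":[0,0,0],"fingers":70},{"dp":[0,0,-0.13],"twist":[0,0,0],"fingers":70},{"dp":[0,0,-0.17],"twist":[0,0,0],"fingers":70},{"dp":[0,0,-0.21],"twist":[0,0,0],"fingers":70},{"dp":[0,0,-0.21],"twist":[0,0,0],"fingers":70},{"dp":[0,0,-0.21],"twist":[0,0,0],"fingers":70}]'

```text
clock: 19.68
position: [539.4, 283.5, 307.9]
tool_rot: [0.004, 0.085, 0.996, 0.001]
contact_force: [-0.4, -0.4, -0.9]
width: 59.9
finger_force: 0.0
```

```bash
python3 look.py w17; python3 m3.py w17 537 283 60
python3 - <<'E'
from h import *
from bench import ctrl
d=pickle.load(open("w17.pkl","rb"));w=cloud(d)
k=(w[...,2]>-5)&(w[...,2]<40)&(np.hypot(w[...,0]-537,w[...,1]-283)<150)
k=(w[...,2]>66)&(w[...,2]<75)&(np.hypot(w[...,0]-537,w[...,1]-283)<130);P=w[k][:,:2].astype(np.float32)
print("lips",len(P),cv2.minAreaRect(P))
s=ctrl.read_camera("side");t=ctrl.read_camera("top")
w=cloud(t);k=(w[...,2]>165)&(w[...,2]<185)&(w[...,1]<-200);print("pot",w[k].mean(0),k.sum())
cv2.imwrite("pics/end.png",np.vstack([np.hstack([cv2.resize(d["frame"],(400,300)),cv2.resize(t["frame"],(400,300))]),np.hstack([cv2.resize(s["frame"],(400,300)),cv2.resize(s["frame"][90:180,160:280],(400,300),interpolation=2)])]))
E
```

```text
336.273429537817 [464.9 296.5 486. ] [ 0.29 -0.05 -0.96]
rect [537.5 283.4] [138.8 189. ] 80.16 deck z 81.5 slope deg [-0.01 -0.04] 13916 14477
lips 0 ((0.0, 0.0), (0.0, 0.0), 0.0)
pot [ 562.40073199 -302.52356223  173.38396836] 277
```

View pics/end.png

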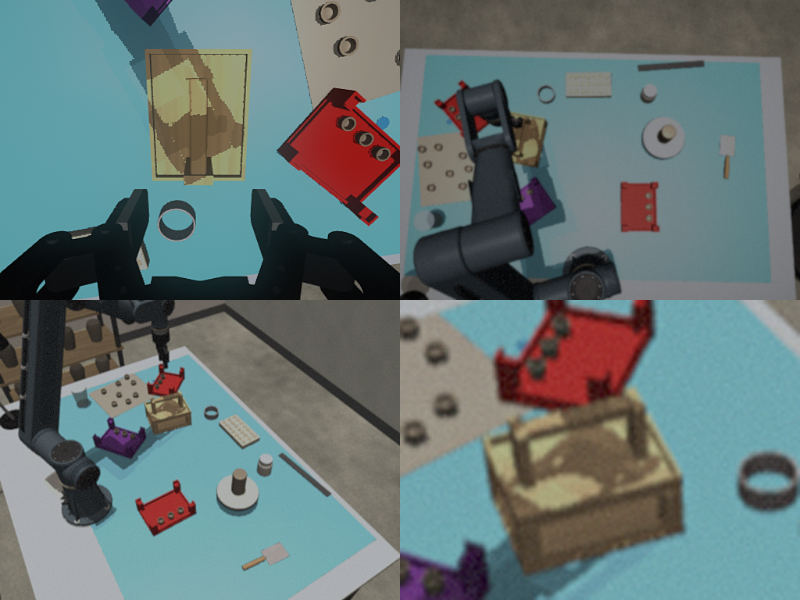

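The picture shows the carrier stacked at (200,115) in the wrist panel, level to within 0.04° and centred at (537.5, 283.4), where the base is. The pot stands on the wheel, and the other things are where they were. Handing in.

```bash
python3 -c "
from bench import ctrl
print(ctrl.finish_job())"
```

```text
the job is handed in; nothing more can be done
None
```

The tall pot stands upright on the turntable and the carrier tray sits level and fully home on the base tray's posts; I handed in at about 20 s, and the only slip was that my first grasp pressed the fingers on the pot's top at about 20 N, with no visible effect.

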